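Slide the cordless spice grinder into its charging dock

ROBOT

A 7-joint arm with a two-finger parallel gripper is mounted at the origin on the work surface. World frame = base frame: x ahead of the robot, y to its left, z up, the work surface at z = 0. Lengths are in m, angles in rad, forces in N, time in s.
With the tool pointing down it reaches from about 0.425 to 0.875 m from the base axis. Payload 8.4 kg.
Tool frame: the origin (TCP) lies between the finger pads; the fingertips stand 25 mm ahead of it and the grasp point (between the pads) lies 6 mm ahead of it (arm.tcp_to_tips is the z of the fingertips in the tool frame, in m); z points along the fingers, y is the line along which they close (so a half turn about z gives the same grasp; the last joint's range is limited). The gripper opens to 87 mm and grips with 3 to 60 N. Pads are 19 mm wide; open, the fingers measure 117 mm over their backs; the gripper's body (75 mm by 190 mm) begins 51 mm behind the grasp point.
Start: joints at [-1.321, 0.333, 0.04, 1.465, -0.013, 1.343, -0.059], TCP at [0.222, 0.611, 0.248] pointing down, gripper open.
Joint ranges: [-2.58, 2.58], [-0.38, 2.09], [-1.3, 1.39], [0.25, 2.4], [-1.5, 4.64], [0.08, 2.09], [-2.65, 2.65]. Speed limits (rad/s): [2.22, 2.22, 2.79, 2.79, 3.14, 3.14, 3.14].

INTERFACE

Orientations are given as [roll, pitch, yaw] about the fixed x, y, z axes, in that order (R = Rz(yaw) Ry(pitch) Rx(roll)).
In Python, from rig import arm, eyes, sign_off, spotter gives the robot as it stands.
- The arm moves only by the shell command python3 -m jog 'ROWS' [FORCE]. ROWS is JSON, one flat list of numbers, 7 for each row, row after row: the closure in counts, from 0 (fully open) to 255 (shut), then the shift along the tool's x, y, z in mm, then the turn, a rotation vector about the tool's x, y, z in rad. A call has 1 to 8 rows; each row is the pose to reach, as a shift and turn from the pose commanded when the call began, along the tool's axes at that moment; what a row does not reach only later rows make up. A row lasts 1/12 s, in which the tool goes at most 41.7 mm and 7.16 degrees, less where a joint would pass 70% of its speed; a pose out of reach is approached as far as the arm can. A call with a gripper value outside its range is refused whole. The fingers move at their own pace and stop on an object; FORCE is the grip in N (left out, the last holds). Time passes only in rows, so rows that repeat a pose let the fingers close. It gives the time, the measured TCP pose, the force, the opening and the grip force at its end, in the units of the state.
- arm.sense(): the state, without advancing time (a new reading comes with each control period).
- eyes.read_camera(name): name is "scene" or "side" or "wrist"; returns the picture (384x512x3 uint8, blue, green, red); there is no depth.
- eyes.get_calibration(name): a dict with "mtx" (3x3 intrinsics, pixels), "cam_to_world" (4x4, takes a point from camera to world coordinates); the wrist camera has in their place "hand_eye" (4x4, takes a point from camera to tool coordinates, whose origin is the TCP and whose axes are the flange's). Camera axes: x right, y down, z forward; pixel columns grow to the right and rows downward; lengths in m; the calibration is good to about 2 mm. A picture is of the moment at which its call begins: read the wrist's pose just before it. get_calibration takes no time and is no camera call.
- sign_off(): hands the job in; it is judged then, once.
Trained networks look in the newest picture that a camera, given by its name, has taken for a name from the list of things; names that differ only in an ending like _2 or _b are one class to them, and where a whole thing is asked for, a point or a joint stands for the part that bears it (a point fixed in the world has none). Each returns a list of dicts, best first, with "p" (0 to 1); they miss things now and then, are a little off and sometimes report something else, mostly with a low value. They report only what shows in the picture. A call takes as long as a camera call. They do not tell look-alikes from the thing itself.
- spotter.recognise(label, camera): "position" ([column, row] in pixels, amid what is visible of it).
The state is a dict: "t": time; "joint_pos": joint angles; "joint_vel": joint speeds; "tau": joint torques, N m; "tool_pos": TCP position; "eef_rot": TCP orientation; "force": force on the tool from outside, world axes, zero at the start; "torque": the same for the moment, N m; "gripper_width": finger opening in m; "finger_force": force on a finger pad.
Only numpy, scipy, OpenCV 4.12 (cv2) and the standard library are available. Lean on these libraries where they do the work, as an engineer would, in place of code of your own. Each camera call takes 0.05 s, during which the arm holds its last target. There are 200 camera calls.

TASK

Put the blue cordless spice grinder on its charger: set it down upright on the open front of the grey dock plate with its copper contacts facing the dock's sprung contact pad, then slide it along the plate between the converging rails until it meets the pad. Press it against the pad with a push of about 15 N for half a second to seat the contacts (never more than 20 N on the pad), then ease off slowly and leave it standing there, its contacts still touching the pad. Leave the soap bottle, the mug and the tea tin where they are.

Things in the scene. Friction and masses are not known exactly. Their poses are not given: they have to be found in the camera images.
- grinder: Blue cordless spice grinder, 0.3 to 0.5 kg, loose. Base 60 mm (x) by 48 mm (y) by 48 mm tall, vertical edges rounded 5 mm; clear bowl (42 mm across) and steel lid on top, 74 mm tall in all. Origin: centre of underside, z up. +x points out of the face with two copper contacts (at the start roughly away from the robot); the -x face, with a white button, is the one to push. Grip it across the 48 mm.
- contacts (a point): Centre of the two copper contacts on the grinder's +x face, 30 mm ahead of its origin and 14 mm above its underside; axes as the grinder's.
- dock: Grey fixed slippery dock plate, 200 (x) by 150 (y) by 8 mm. Origin: centre of underside, z up, +x from the open front (robot side) to the contact pad at the back. Two steel rails stand 18 mm above the plate; inner faces 110 mm apart at x = -45 mm, converging evenly to 51 mm at x = 5, then parallel to x = 80. Plate before x = -45 is bare. When the grinder meets the pad its origin is at x = 2 to 32 mm, y = 0.
- leadin (a point): Point on top of the dock plate (8 mm above the worktop) on its middle line, 65 mm in front of its centre (dock x = -65 mm): a good place for the grinder's underside centre, the two x axes agreeing, before it is slid in. Axes as the dock's.
- housing: Black block, 26 (x) by 51 by 34 mm, fixed on the plate between the rails; origin: centre of underside, dock x = 87 mm; axes as the dock's. Carries the white pad, 36 mm wide, 3 to 25 mm above the plate, on a screw: its front face is anywhere from 25 to 55 mm before the origin, not measured: feel for it. Pad spring 8 N per mm, damped, 5 mm travel. Rubbing takes 1 to 6 N of the push.
- soap: Amber soap bottle with a black cap, 56 mm in diameter, 130 mm tall, standing; origin at the centre of its underside. Leave it alone.
- mug: White mug, 76 mm in diameter, 85 mm tall, handle at its +y; origin at the centre of its underside. Leave it alone.
- tea_tin: White tea tin, 66 mm in diameter, 85 mm tall, standing; origin at the centre of its underside. Leave it alone.
There are look-alikes about, which are no part of the job. Leave any brown, green or pink look-alike of the grinder alone.

How it is judged:
By the outcome, as a careful person would: the job done as asked, in the order asked, and still so for the second after the job is handed in, with the robot touching nothing.
It also fails if it takes over 72 s, if anything falls off the work surface, if the arm or the gripper's body presses on something with over 40 N, if the wrist force passes 120 N, or if a joint passes its speed limit or range.

## Working session

There is one attempt and no reset: what is moved stays moved. The work goes in short steps, Python scripts to look and compute and a shell command to move; the robot and the scene stay as the last step left them, time stands still between calls to the robot, and variables do not carry over. Pictures are saved under pics/ and viewed, at most 10 in all, crops included, and the job is handed in when it is done.

```bash
mkdir -p pics; ls; cat > h.py <<'E'
from rig import arm, eyes, spotter
import numpy as np, cv2
from scipy.spatial.transform import Rotation as R
def cam(name):
    c=eyes.get_calibration(name); K=np.array(c["mtx"])
    if name=="wrist":
        s=arm.sense(); T=np.eye(4); T[:3,:3]=R.from_euler('xyz',s["eef_rot"]).as_matrix(); T[:3,3]=s["tool_pos"]
        return K,T@np.array(c["hand_eye"])
    return K,np.array(c["cam_to_world"])
def ray(K,T,px,z):
    d=T[:3,:3]@np.linalg.solve(K,[px[0],px[1],1]); o=T[:3,3]
    return o+d*(z-o[2])/d[2]
def proj(K,T,p):
    q=np.linalg.inv(T)@np.append(p,1); q=K@q[:3]; return q[:2]/q[2]
E
python3 - <<'E'
from h import *
ims=[]
for n in ("scene","side"):
    K,T=cam(n); im=eyes.read_camera(n); cv2.imwrite(f"pics/{n}0.png",im)
    print(n,T[:3,3].round(3))
    for l,z in (("grinder",.04),("dock",.008),("housing",.03),("soap",.06),("mug",.04),("tea_tin",.04)):
        for r in spotter.recognise(l,n)[:5]: print(l,r["p"],np.round(r["position"]),ray(K,T,r["position"],z).round(3))
print(arm.sense())
E
```

```text
pics
scene [1.239 0.134 1.082]
grinder 0.71 [173. 188.] [ 0.681 -0.249  0.04 ]
grinder 0.65 [228. 180.] [ 0.605 -0.083  0.04 ]
grinder 0.63 [199. 173.] [ 0.604 -0.186  0.04 ]
grinder 0.54 [200. 143.] [ 0.481 -0.219  0.04 ]
dock 0.89 [295. 189.] [0.563 0.134 0.008]
housing 0.71 [295. 207.] [0.643 0.145 0.03 ]
soap 0.64 [375. 208.] [0.603 0.384 0.06 ]
mug 0.91 [151. 145.] [ 0.533 -0.381  0.04 ]
tea_tin 0.95 [243. 230.] [0.767 0.008 0.04 ]
side [ 0.154 -0.606  0.69 ]
grinder 0.89 [335. 228.] [ 0.681 -0.257  0.04 ]
grinder 0.7 [265. 264.] [ 0.474 -0.238  0.04 ]
grinder 0.58 [288. 236.] [ 0.571 -0.207  0.04 ]
grinder 0.56 [269. 209.] [ 0.593 -0.107  0.04 ]
dock 0.83 [209. 178.] [0.555 0.131 0.008]
housing 0.7 [230. 165.] [0.626 0.122 0.03 ]
soap 0.79 [178. 126.] [0.586 0.37  0.06 ]
mug 0.9 [332. 293.] [ 0.539 -0.381  0.04 ]
tea_tin 0.63 [292. 164.] [0.774 0.004 0.04 ]
{'t': 0.7, 'joint_pos': array([-1.321191  ,  0.33319008,  0.03986236,  1.46539936, -0.01340333,
        1.34327983, -0.05851709]), 'joint_vel': array([ 0.00054866, -0.00070263, -0.00184239, -0.0006572 ,  0.00035382,
        0.00011134,  0.00066373]), 'tau': array([-8.21955509e-04, -6.55957747e+01,  1.33207440e+00, -4.03992999e+01,
       -5.99594833e-02,  3.49326467e-02,  7.85356156e-05]), 'tool_pos': array([0.22213557, 0.61084287, 0.2475521 ]), 'eef_rot': array([-3.14157990e+00, -2.28839266e-05,  2.79277447e+00]), 'force': array([ 0.36439184, -0.74341665, -0.5641889 ]), 'torque': array([-0.05388559,  0.02380772,  0.08308663]), 'finger_force': 0.0, 'gripper_width': 0.08707730546296116}
```

View pics/scene0.png

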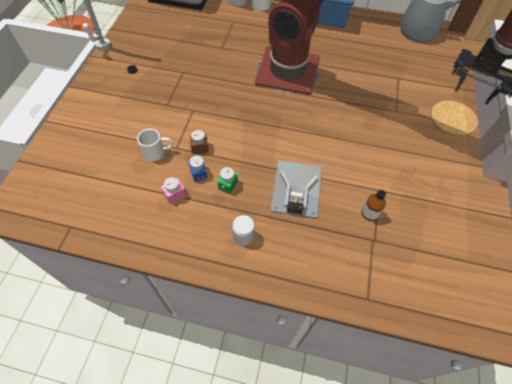

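View pics/side0.png

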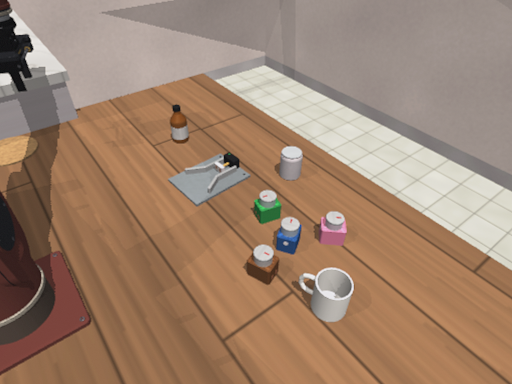

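Four candidates in the scene image: brown (199,143), blue (199,172), green (228,180), pink (173,190). Only the blue one matches the description, so I'll confirm it in a crop. The dock is at (297,189), with its housing nearest the scene camera.

```bash
python3 - <<'E'
from h import *
a=cv2.imread("pics/scene0.png");b=cv2.imread("pics/side0.png")
f=lambda i,x,y,w,h:cv2.resize(i[y:y+h,x:x+w],(400,300),interpolation=cv2.INTER_CUBIC)
cv2.imwrite("pics/crop0.png",np.vstack([np.hstack([f(a,160,130,80,60),f(a,257,155,80,60)]),np.hstack([f(b,245,200,80,60),f(b,165,145,80,60)])]))
c=eyes.get_calibration("wrist"); print(np.round(c["hand_eye"],3),c["mtx"])
def hsvb(im,lo,hi,x,y,w,h):
    m=cv2.inRange(cv2.cvtColor(im,cv2.COLOR_BGR2HSV),lo,hi); k=np.zeros_like(m); k[y:y+h,x:x+w]=m[y:y+h,x:x+w]; return k
s=arm.sense(); M=R.from_euler('xyz',s["eef_rot"]).as_matrix()
for t in ([.45,.13,.27],[.587,-.197,.25]): print((M.T@(np.array(t)-s["tool_pos"])*1000).round(0))
E
```

```text
[[ 0.    -0.954 -0.299  0.083]
 [ 1.     0.     0.001  0.   ]
 [-0.    -0.299  0.954 -0.136]
 [ 0.     0.     0.     1.   ]] [[322.36142076   0.         257.04888049]
 [  0.         322.36142076 193.40412253]
 [  0.           0.           1.        ]]
[-378. -374.  -22.]
[-619. -634.   -2.]
```

View pics/crop0.png

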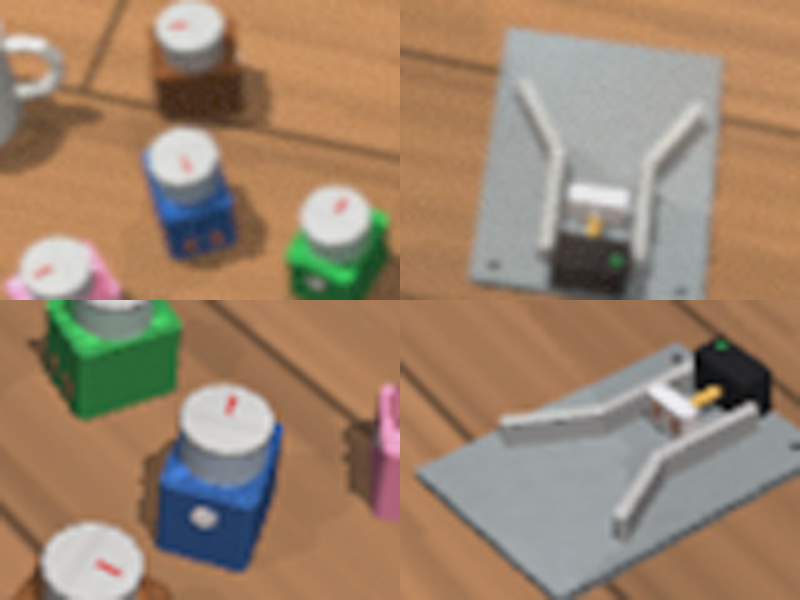

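Confirmed: the blue one has copper contacts facing the scene camera (+x), and its white button is visible from the side. Next I'll look at the dock on the way.

```bash
python3 -m jog '[0,-29,-29,-2,0,0,0, 0,-58,-58,-4,0,0,0, 0,-87,-87,-6,0,0,0, 0,-116,-116,-8,0,0,0, 0,-145,-145,-10,0,0,0, 0,-174,-174,-12,0,0,0, 0,-203,-203,-14,0,0,0, 0,-232,-232,-16,0,0,0]'
python3 -m jog '[0,-29,-29,-2,0,0,0, 0,-58,-58,-4,0,0,0, 0,-87,-87,-6,0,0,0, 0,-116,-116,-6,0,0,0, 0,-146,-142,-6,0,0,0, 0,-146,-142,-6,0,0,0, 0,-146,-142,-6,0,0,0]'
python3 - <<'E'
from h import *
K,T=cam("wrist"); im=eyes.read_camera("wrist"); cv2.imwrite("pics/w1.png",im)
print(arm.sense()["tool_pos"],arm.sense()["eef_rot"])
for l,z in (("dock",.008),("housing",.03),("grinder",.04)):
    for r in spotter.recognise(l,"wrist")[:4]: print(l,r["p"],np.round(r["position"]),ray(K,T,r["position"],z).round(3))
np.savez("w1",K=K,T=T)
E
```

```text
t: 1.37
tool_pos: [0.3613, 0.3116, 0.2639]
eef_rot: [3.141, -0.0, 2.793]
force: [1.0, -0.1, 0.2]
gripper_width: 0.0869
finger_force: 0.0
t: 1.95
tool_pos: [0.4504, 0.128, 0.2699]
eef_rot: [3.141, 0.0, 2.788]
force: [-0.3, 0.5, -0.2]
gripper_width: 0.0867
finger_force: 0.0
[0.44968503 0.12980446 0.2696958 ] [ 3.14103834e+00 -9.38388855e-05  2.79111345e+00]
dock 0.91 [287. 217.] [0.534 0.14  0.008]
housing 0.68 [306. 265.] [0.598 0.143 0.03 ]
grinder 0.77 [ 25. 246.] [ 0.444 -0.178  0.04 ]
grinder 0.67 [152. 332.] [ 0.617 -0.087  0.04 ]
```

View pics/w1.png

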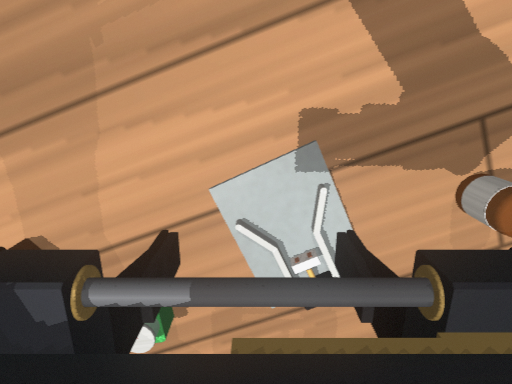

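The wrist view shows the dock's front corners at about (209,188) and (317,140), the rails, and the white pad with its contacts at (306,263). The gripper hides the back. I'll fit the plate edges.

```bash
cat > dockfit.py <<'E'
from h import *
from scipy.optimize import least_squares
d=np.load("w1.npz");K,T=d["K"],d["T"]; g=cv2.GaussianBlur(cv2.imread("pics/w1.png"),(0,0),1).astype(float)
sat=g.max(2)-g.min(2)
pts={}
for n,a,b in (("front",(209,188),(317,140)),("right",(317,140),(355,238)),("left",(209,188),(258,278))):
    a,b=np.array(a,float),np.array(b,float); t=(b-a)/np.linalg.norm(b-a); nn=np.array([-t[1],t[0]]); P=[]
    for u in np.linspace(.1,.9,25):
        c=a+(b-a)*u; q=c+np.arange(-7,7.01,.25)[:,None]*nn
        v=cv2.remap(sat.astype(np.float32),q[:,:1].astype(np.float32),q[:,1:].astype(np.float32),1).ravel()
        gr=np.abs(np.gradient(v)); i=gr.argmax()
        if gr[i]>1: P.append(ray(K,T,q[i],.008)[:2])
    pts[n]=np.array(P)
def res(p):
    c,s=np.cos(p[2]),np.sin(p[2]); o=[]
    for n,P in pts.items():
        q=P-p[:2]; x=c*q[:,0]+s*q[:,1]; y=-s*q[:,0]+c*q[:,1]
        o.append({"front":x+.1,"left":y+.075,"right":y-.075}[n])
    return np.concatenate(o)
r=least_squares(res,[.56,.13,0],loss="soft_l1",f_scale=.001)
print(r.x,np.degrees(r.x[2]),np.sqrt(np.mean(r.fun**2)), {n:len(P) for n,P in pts.items()},[np.median(f).round(4) for f in np.split(r.fun,np.cumsum([len(P) for P in pts.values()])[:-1])])
x,y,a=r.x; D=lambda u,v,z:np.array([x+np.cos(a)*u-np.sin(a)*v,y+np.sin(a)*u+np.cos(a)*v,z])
print("leadin",D(-.065,0,.008)); np.save("dock.npy",r.x)
S=cv2.imread("pics/scene0.png"); Ks,Ts=cam("scene")
for P in (D(-.1,.075,.008),D(-.1,-.075,.008),D(.1,.075,.008),D(.1,-.075,.008)): print(proj(Ks,Ts,P).round(1))
for P in (D(-.045,.057,.026),D(-.045,-.057,.026)): print("railtip",proj(K,T,P).round(1))
E
python3 dockfit.py
```

```text
[0.55499534 0.1395952  0.08193964] 4.694795698213444 0.0003098375455293694 {'front': 25, 'right': 25, 'left': 25} [np.float64(-0.0), np.float64(0.0001), np.float64(-0.0001)]
leadin [0.49021343 0.13427509 0.008     ]
[321.7 165.7]
[278.7 159.8]
[317.8 216.6]
[271.1 209.7]
railtip [321.4 188.1]
railtip [237.9 224.3]
```

Plate fit residual is 0.3 mm, and the projection into the scene image agrees. Now on to the grinder, turning towards its yaw of about 25°.

```bash
python3 -m jog '[0,-21,-35,2,0,0,-0.1, 0,-42,-70,4,0,0,-0.2, 0,-63,-105,6,0,0,-0.3, 0,-84,-140,8,0,0,-0.4, 0,-105,-175,10,0,0,-0.5, 0,-126,-210,12,0,0,-0.6, 0,-147,-245,14,0,0,-0.7, 0,-168,-280,16,0,0,-0.8]'
python3 -m jog '[0,0,-15,0,0,0,0, 0,0,-15,0,0,0,0, 0,0,-15,0,0,0,0]'
python3 - <<'E'
from h import *
K,T=cam("wrist"); im=eyes.read_camera("wrist"); cv2.imwrite("pics/w2.png",im)
s=arm.sense();print(s["tool_pos"],s["eef_rot"],s["joint_pos"].round(2))
for r in spotter.recognise("grinder","wrist")[:4]: print(r["p"],np.round(r["position"]),ray(K,T,r["position"],.04).round(3))
np.savez("w2",K=K,T=T)
E
```

```text
t: 2.82
tool_pos: [0.506, -0.1565, 0.2552]
eef_rot: [3.141, 0.0, -2.716]
force: [0.6, 0.8, -0.1]
gripper_width: 0.0868
finger_force: 0.0
t: 3.07
tool_pos: [0.5119, -0.1694, 0.2548]
eef_rot: [3.141, -0.001, -2.723]
force: [0.4, 0.6, 0.1]
gripper_width: 0.087
finger_force: 0.0
[ 0.51190139 -0.16847353  0.25481101] [ 3.14049006e+00 -9.01115597e-04 -2.72209227e+00] [-0.54  0.12  0.85  1.76 -0.09  1.31  2.32]
0.97 [286. 254.] [ 0.592 -0.094  0.04 ]
0.7 [130. 252.] [ 0.667 -0.268  0.04 ]
0.69 [213. 210.] [ 0.576 -0.197  0.04 ]
0.61 [222. 118.] [ 0.475 -0.226  0.04 ]
```

View pics/w2.png

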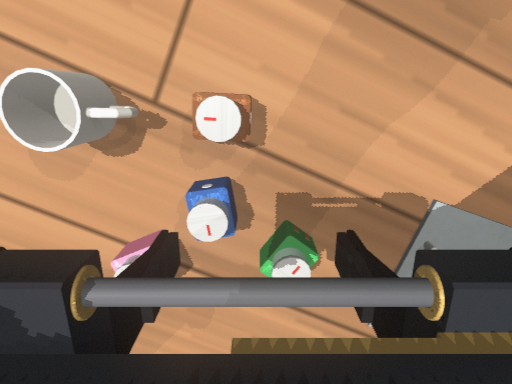

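Wrist view: blue grinder with its lid at (207,221) and base top edge at (187..229, 182). Green is at (290,250), pink at (140,250), brown at (221,118). I'll fit the silhouette for position and yaw.

```bash
cat > gfit.py <<'E'
from h import *
from scipy.optimize import minimize
def fit(pic,npz,x0,z0=0.,roi=None):
    d=np.load(npz);K,T=d["K"],d["T"]; im=cv2.imread(pic); hsv=cv2.cvtColor(im,cv2.COLOR_BGR2HSV)
    m=cv2.inRange(hsv,(100,120,30),(130,255,255))|cv2.inRange(hsv,(0,0,120),(180,70,255))
    c=proj(K,T,[x0[0],x0[1],z0+.04]).astype(int); k=np.zeros_like(m); cv2.circle(k,tuple(int(v) for v in c),48,255,-1)
    m&=k; m=cv2.morphologyEx(m,cv2.MORPH_CLOSE,np.ones((5,5)))
    n,l,st,ce=cv2.connectedComponentsWithStats(m); i=1+st[1:,4].argmax(); m=(l==i).astype(np.uint8)
    h=np.array([(sx*25+5*np.cos(t),sy*19+5*np.sin(t)) for sx in(-1,1) for sy in(-1,1) for t in np.arange(0,6.3,.4)])/1000
    t=np.arange(0,6.3,.15); cyl=.021*np.c_[np.cos(t),np.sin(t)]
    M=np.vstack([np.c_[h,0*h[:,0]+z] for z in(0,.048)]+[np.c_[cyl,0*t+z] for z in(.05,.074)])
    S=8
    def draw(p):
        P=np.c_[M[:,:2]@R.from_euler('z',p[2]).as_matrix()[:2,:2].T+p[:2],M[:,2]+z0]
        q=np.array([proj(K,T,v) for v in P]); a=np.zeros((384*4,512*4),np.uint8)
        for s in (slice(0,2*len(h)),slice(2*len(h),None)):
            cv2.fillConvexPoly(a,cv2.convexHull(np.round((q[s]+.5)*4*16).astype(np.int32)),1,shift=4)
        return a
    mb=cv2.resize(m,None,fx=4,fy=4,interpolation=cv2.INTER_NEAREST)
    f=lambda p:-np.sum(draw(p)&mb)/np.sum(draw(p)|mb)
    b=min((minimize(f,[x0[0],x0[1],y],method="Nelder-Mead",options=dict(initial_simplex=[[x0[0],x0[1],y],[x0[0]+.01,x0[1],y],[x0[0],x0[1]+.01,y],[x0[0],x0[1],y+.2]])) for y in (x0[2]-.25,x0[2],x0[2]+.25)),key=lambda r:r.fun)
    cs,_=cv2.findContours(cv2.resize(draw(b.x),(512,384),interpolation=cv2.INTER_AREA),0,1)
    o=im.copy(); cv2.drawContours(o,cs,-1,(0,255,255),1); return b.x,-b.fun,o,c
E
python3 - <<'E'
from gfit import *
p,iou,o,c=fit("pics/w2.png","w2.npz",[.585,-.198,.4]); print(p,np.degrees(p[2]),iou)
cv2.imwrite("pics/fit2.png",cv2.resize(o[c[1]-70:c[1]+70,c[0]-80:c[0]+80],(640,560)))
d=np.load("w2.npz"); print("lid",ray(d["K"],d["T"],(207.5,221),.072))
s=arm.sense();M=R.from_euler('xyz',s["eef_rot"]).as_matrix()
print((M.T@(np.array([p[0],p[1],.1])-s["tool_pos"])*1000).round(1),"turn",np.degrees(s["eef_rot"][2]-p[2]-np.pi)%360, s["eef_rot"][2])
E
```

```text
[ 0.58833333 -0.10133333 -0.85      ] -48.70141258611997 -0.0
lid [ 0.57680823 -0.19738028  0.072     ]
[-97.1  29.5 154.9] turn 72.7922968606216 -2.7211274032828148gfit.py:20: RuntimeWarning: overflow encountered in scalar negative
  f=lambda p:-np.sum(draw(p)&mb)/np.sum(draw(p)|mb)
```

View pics/fit2.png

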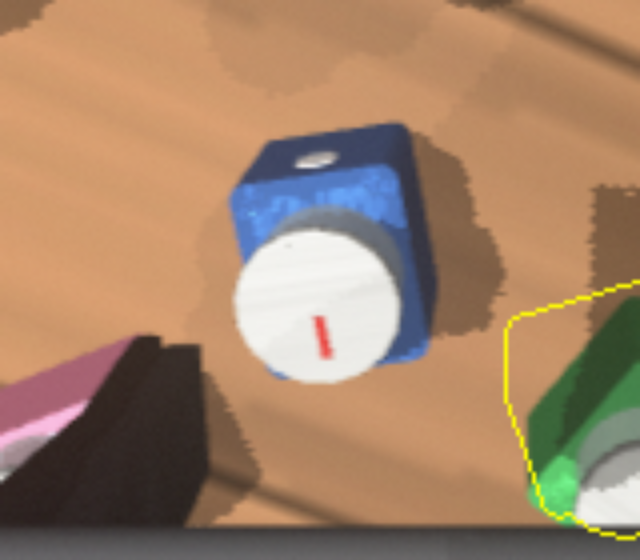

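Unsigned overflow in the objective; I'll fix it.

```bash
sed -i 's/f=lambda p:.*/f=lambda p:-float((draw(p)\&mb).sum())\/float((draw(p)|mb).sum())/' gfit.py
python3 - <<'E'
from gfit import *
p,iou,o,c=fit("pics/w2.png","w2.npz",[.577,-.198,.4]); print(p,np.degrees(p[2]),iou)
cv2.imwrite("pics/fit2b.png",cv2.resize(o[c[1]-70:c[1]+70,c[0]-80:c[0]+80],(640,560)))
s=arm.sense();M=R.from_euler('xyz',s["eef_rot"]).as_matrix()
print((M.T@(np.array([p[0],p[1],.11])-s["tool_pos"])*1000).round(1),"turn about tool z",(s["eef_rot"][2]-p[2]-np.pi+np.pi)%(2*np.pi)-np.pi)
E
```

```text
[ 0.58005444 -0.19817044  0.51331556] 29.410815125200944 0.763282753681572
[-50.  -55.5 144.8] turn about tool z -0.09285030932312655
```

View pics/fit2b.png

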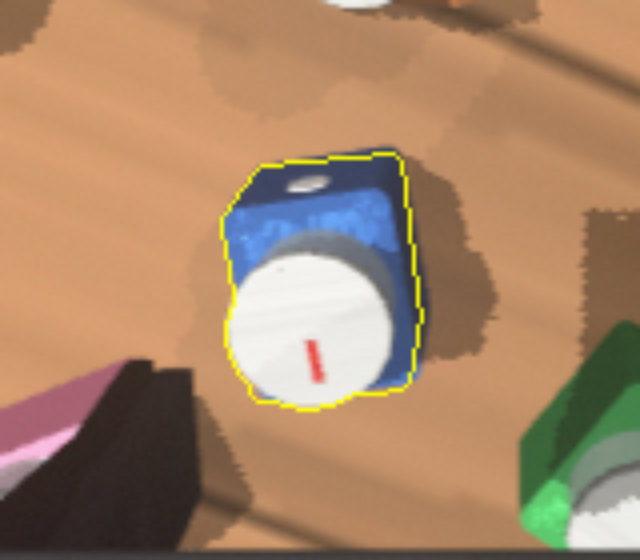

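```bash
python3 -m jog '[0,-25,-28,15,0,0,-0.045, 0,-50,-55,30,0,0,-0.09, 0,-50,-55,65,0,0,-0.09, 0,-50,-55,105,0,0,-0.09, 0,-50,-55,130,0,0,-0.09, 0,-50,-55,130,0,0,-0.09, 0,-50,-55,130,0,0,-0.09, 0,-50,-55,130,0,0,-0.09]'
python3 - <<'E'
from h import *
s=arm.sense();M=R.from_euler('xyz',s["eef_rot"]).as_matrix();p=[.580,-.198,.049]
print(s["joint_pos"].round(2),s["eef_rot"],(M.T@(np.array(p)-s["tool_pos"])*1000).round(1))
E
```

```text
t: 3.83
tool_pos: [0.5808, -0.1992, 0.1271]
eef_rot: [-3.141, 0.002, -2.632]
force: [-0.0, 0.2, 1.3]
gripper_width: 0.0869
finger_force: 0.0
[-0.34  0.43  0.77  1.73 -0.33  1.11  2.61] [-3.14112506e+00  1.91955885e-03 -2.63213766e+00] [ 0.2  1.4 78.1]
```

```bash
python3 -m jog '[0,0,0,25,0,0,0.05, 0,0,0,52,0,0,0.05, 0,0,0,78,0,0,0.05, 0,0,0,78,0,0,0.05, 0,0,0,78,0,0,0.05]' 
python3 -m jog '[140,0,0,0,0,0,0, 140,0,0,0,0,0,0, 255,0,0,0,0,0,0, 255,0,0,0,0,0,0, 255,0,0,0,0,0,0, 255,0,0,0,0,0,0, 255,0,0,0,0,0,0]' 25
python3 -c "
from h import *
print(arm.sense()['joint_pos'].round(2))"
```

```text
t: 4.25
tool_pos: [0.5803, -0.1995, 0.0486]
eef_rot: [3.141, 0.001, -2.683]
force: [0.1, -0.2, 0.9]
gripper_width: 0.087
finger_force: 0.0
t: 4.83
tool_pos: [0.5796, -0.1993, 0.0473]
eef_rot: [3.14, 0.0, -2.683]
force: [-1.7, 0.2, 4.3]
gripper_width: 0.0491
finger_force: 24.2
[-0.29  0.52  0.7   1.79 -0.4   0.98  2.61]
```

```bash
python3 -m jog '[255,0,0,-25,0,0,0, 255,0,0,-60,0,0,0, 255,0,0,-95,0,0,0, 255,-6,30,-110,0,0,0.05, 255,-13,65,-110,0,0,0.1, 255,-20,100,-110,0,0,0.15, 255,-27,135,-110,0,0,0.2, 255,-33,168,-110,0,0,0.25]' 25
cat > to.py <<'E'
from h import *
import sys
# shift so that grinder origin (at TCP + off in tool axes, mm) reaches dock (u,v), underside height h above table (mm)
def go(u,v,h,hg=.0473):
    s=arm.sense();M=R.from_euler('xyz',s["eef_rot"]).as_matrix();x,y,a=np.load("dock.npy")
    t=[x+np.cos(a)*u-np.sin(a)*v,y+np.sin(a)*u+np.cos(a)*v,h+hg]
    r=R.from_matrix(M.T@R.from_euler('xyz',[np.pi,0,a+np.pi]).as_matrix()).as_rotvec()
    print((M.T@(np.array(t)-s["tool_pos"])*1000).round(1),r.round(3),s["tool_pos"].round(4),s["force"].round(1),s["gripper_width"],s["finger_force"],s["joint_pos"].round(2))
go(*[float(v)/1000 for v in sys.argv[1:]])
E
python3 to.py -65 0 110
```

```text
t: 5.5
tool_pos: [0.5339, -0.0326, 0.1568]
eef_rot: [3.141, -0.001, -2.935]
force: [0.9, 0.4, -3.4]
gripper_width: 0.0491
finger_force: 24.1
[  8.5 172.3  -0.3] [ 0.001 -0.001  0.124] [ 0.5339 -0.0326  0.1568] [ 0.9  0.4 -3.4] 0.04910260378204142 24.066964452940738 [-0.73  0.21  0.81  1.89 -0.17  1.11  1.91]
```

```bash
python3 -m jog '[255,2,32,0,0,0,0.03, 255,4,68,0,0,0,0.06, 255,6,104,0,0,0,0.09, 255,8,140,0,0,0,0.124, 255,8,172,0,0,0,0.124, 255,8,172,30,0,0,0.124, 255,8,172,30,0,0,0.124, 255,8,172,30,0,0,0.124]' 25
python3 to.py -65 0 8
python3 - <<'E'
from h import *
im=eyes.read_camera("side"); cv2.imwrite("pics/s3.png",cv2.resize(im[100:260,100:310],(788,600)))
E
```

```text
t: 6.17
tool_pos: [0.4903, 0.1315, 0.1264]
eef_rot: [-3.14, -0.003, -3.057]
force: [0.8, -0.8, -2.2]
gripper_width: 0.0493
finger_force: 24.1
[-0.4  2.9 71.1] [-0.001 -0.003  0.003] [0.4903 0.1315 0.1264] [ 0.8 -0.8 -2.2] 0.04930045114374691 24.07095053771627 [-1.    0.17  0.71  1.98 -0.13  1.04  1.43]
```

View pics/s3.png

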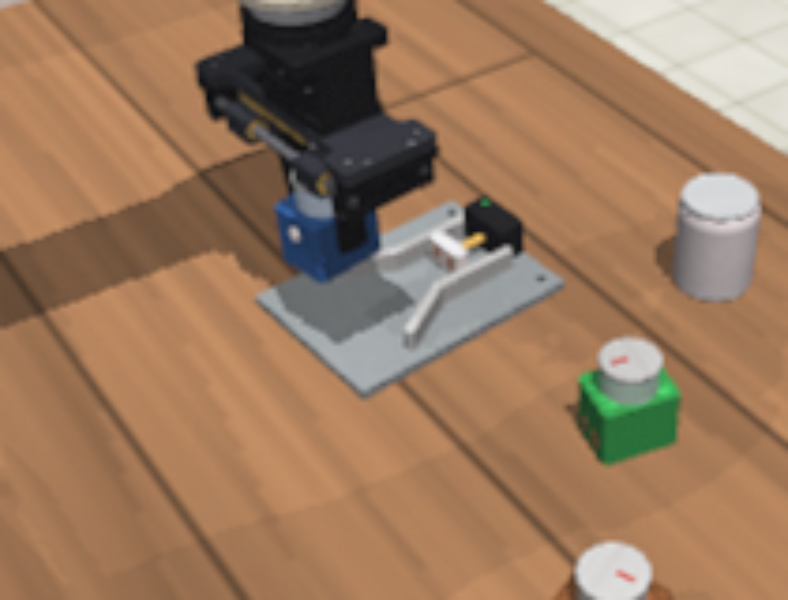

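The grinder is held upright above the front of the plate, facing the pad. Lowering it now.

```bash
python3 -m jog '[255,0,1,25,0,0,0, 255,0,2,50,0,0,0, 255,0,2,62,0,0,0, 255,0,2,67,0,0,0, 255,0,2,67,0,0,0, 255,0,2,67,0,0,0]' 25
python3 to.py -65 0 8
```

```text
t: 6.72
tool_pos: [0.4921, 0.1338, 0.0614]
eef_rot: [3.141, 0.001, -3.058]
force: [-0.9, -0.0, -2.3]
gripper_width: 0.0496
finger_force: 24.1
[1.9 0.6 6.1] [0.001 0.001 0.001] [0.4921 0.1338 0.0614] [-0.9 -0.  -2.3] 0.04956510333138637 24.071256933821132 [-0.95  0.28  0.68  2.03 -0.22  0.9   1.5 ]
```

```bash
python3 -m jog '[255,1,1,3,0,0,0, 255,1,1,4,0,0,0, 255,1,1,5,0,0,0, 255,1,1,5,0,0,0]' 25
python3 -m jog '[255,0,0,0.5,0,0,0, 255,0,0,1,0,0,0, 255,0,0,1,0,0,0]' 25
```

```text
t: 7.05
tool_pos: [0.4903, 0.1353, 0.0555]
eef_rot: [3.141, -0.0, -3.057]
force: [-0.6, -0.2, -2.7]
gripper_width: 0.0491
finger_force: 24.1
t: 7.3
tool_pos: [0.4908, 0.1353, 0.0552]
eef_rot: [3.14, 0.0, -3.057]
force: [-3.3, -0.8, 7.3]
gripper_width: 0.049
finger_force: 24.1
```

```bash
python3 -m jog '[255,0,0,-0.8,0,0,0, 0,0,0,-0.8,0,0,0, 0,0,0,-0.8,0,0,0, 0,0,0,-0.8,0,0,0, 0,0,0,-0.8,0,0,0, 0,0,0,-0.8,0,0,0]' 25
python3 -m jog '[0,0,0,-25,0,0,0, 0,0,0,-55,0,0,0, 0,0,0,-70,0,0,0, 255,30,0,-70,0,0,0, 255,65,0,-70,0,0,0, 255,65,0,-70,0,0,0, 255,65,0,-70,0,0,0, 255,65,0,-70,0,0,0]' 25
python3 to.py -125 0 -8.3
python3 - <<'E'
from h import *
K,T=cam("wrist"); im=eyes.read_camera("wrist"); cv2.imwrite("pics/w4.png",im); np.savez("w4",K=K,T=T)
print(T[:3,3])
E
```

```text
t: 7.8
tool_pos: [0.4903, 0.1351, 0.0551]
eef_rot: [3.141, -0.0, -3.057]
force: [0.1, 0.3, 0.8]
gripper_width: 0.0749
finger_force: 0.0
t: 8.47
tool_pos: [0.426, 0.13, 0.1256]
eef_rot: [3.14, 0.001, -3.057]
force: [0.8, -0.4, -0.5]
gripper_width: 0.0615
finger_force: 0.0
[-4.3 -1.2 86.6] [0.002 0.001 0.003] [0.426  0.13   0.1256] [ 0.8 -0.4 -0.5] 0.0614569296308323 0.0 [-1.08 -0.    0.7   2.12 -0.    1.02  1.27]
[0.34339882 0.12320399 0.26119537]
```

View pics/w4.png

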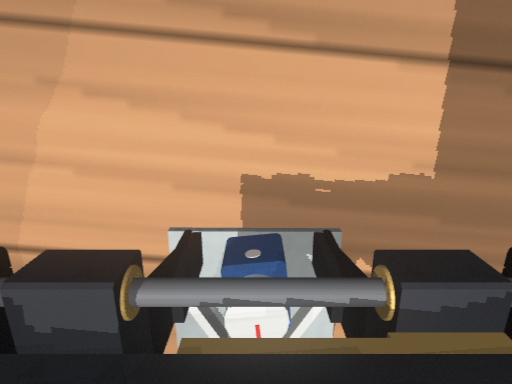

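The grinder stands upright and centred on the plate front, its button face at (253,253). Closing the fingers and lowering behind it.

```bash
python3 -m jog '[255,0,-1,5,0,0,0, 255,0,-1,10,0,0,0, 255,0,-1,10,0,0,0, 255,0,-1,10,0,0,0, 255,0,-1,35,0,0,0, 255,0,-1,65,0,0,0, 255,0,-1,84,0,0,0, 255,0,-1,84,0,0,0]' 25
python3 -m jog '[255,0,0,0,0,0,0, 255,0,0,0,0,0,0]' 25
python3 to.py -65 0 -8.3
```

```text
t: 9.18
tool_pos: [0.4235, 0.1274, 0.0381]
eef_rot: [-3.139, -0.005, -3.057]
force: [-0.6, -0.6, 0.2]
gripper_width: 0.0048
finger_force: 0.0
t: 9.35
tool_pos: [0.4263, 0.1287, 0.0421]
eef_rot: [3.141, 0.0, -3.057]
force: [-0.4, 0.8, -0.8]
gripper_width: 0.0009
finger_force: 0.0
[-64.1   0.2   3.1] [0.    0.    0.002] [0.4263 0.1287 0.0421] [-0.4  0.8 -0.8] 0.0009320108678123747 0.0 [-1.05  0.17  0.71  2.19 -0.15  0.83  1.41]
```

```bash
python3 -m jog '[255,-8,0,0,0,0,0, 255,-16,0,0,0,0,0, 255,-20,0,0,0,0,0, 255,-23,0,0,0,0,0, 255,-26,0,0,0,0,0, 255,-29,0,0,0,0,0, 255,-32,0,0,0,0,0, 255,-35,0,0,0,0,0]' 25
python3 -m jog '[255,-4,0,0,0,0,0, 255,-8,0,0,0,0,0, 255,-12,0,0,0,0,0, 255,-16,0,0,0,0,0, 255,-20,0,0,0,0,0, 255,-24,0,0,0,0,0, 255,-28,0,0,0,0,0, 255,-32,0,0,0,0,0]' 25
python3 to.py -65 0 -8.3
```

```text
t: 10.02
tool_pos: [0.4606, 0.1316, 0.0411]
eef_rot: [3.141, -0.001, -3.057]
force: [-1.4, 0.2, 0.5]
gripper_width: 0.0005
finger_force: 0.6
t: 10.68
tool_pos: [0.4927, 0.1343, 0.0411]
eef_rot: [3.141, -0.0, -3.057]
force: [-1.4, -0.0, -0.5]
gripper_width: 0.0003
finger_force: 0.4
[2.5 0.2 2.1] [ 0.001 -0.     0.002] [0.4927 0.1343 0.0411] [-1.4 -0.  -0.5] 0.0002860053463540204 0.3678261239846137 [-0.95  0.32  0.68  2.04 -0.26  0.87  1.54]
```

```bash
python3 -m jog '[255,-3,0,0,0,0,0, 255,-6,0,0,0,0,0, 255,-9,0,0,0,0,0, 255,-12,0,0,0,0,0, 255,-15,0,0,0,0,0, 255,-18,0,0,0,0,0, 255,-18,0,0,0,0,0]' 25
python3 -m jog '[255,-1,0,0,0,0,0, 255,-2,0,0,0,0,0, 255,-3,0,0,0,0,0, 255,-4,0,0,0,0,0]' 25
python3 -m jog '[255,-1,0,0,0,0,0, 255,-2,0,0,0,0,0]' 25
python3 to.py -65 0 -8.3
```

```text
t: 11.27
tool_pos: [0.511, 0.1359, 0.0412]
eef_rot: [3.141, 0.0, -3.057]
force: [-0.1, -0.1, 0.5]
gripper_width: 0.0003
finger_force: 0.0
t: 11.6
tool_pos: [0.5142, 0.1362, 0.0411]
eef_rot: [3.141, -0.001, -3.057]
force: [-0.3, 0.6, 0.4]
gripper_width: 0.0005
finger_force: 0.5
t: 11.77
tool_pos: [0.5163, 0.1364, 0.0411]
eef_rot: [3.141, -0.0, -3.057]
force: [-0.1, -0.0, 0.0]
gripper_width: 0.001
finger_force: 0.5
[26.1  0.1  2.1] [ 0.001 -0.     0.003] [0.5163 0.1364 0.0411] [-0.1 -0.   0. ] 0.0009723594180769958 0.5253772577270865 [-0.91  0.37  0.67  1.99 -0.29  0.88  1.57]
```

```bash
python3 -m jog '[255,-0.8,0,0,0,0,0, 255,-1.6,0,0,0,0,0]' 25 | grep -E "tool_pos|force:"
python3 -m jog '[255,-0.8,0,0,0,0,0, 255,-1.6,0,0,0,0,0]' 25| grep -E "tool_pos|force:"

```

```text
tool_pos: [0.5179, 0.1365, 0.0411]
force: [-1.8, -0.4, 0.8]
finger_force: 0.5
tool_pos: [0.5195, 0.1366, 0.0411]
force: [-0.4, 0.1, 0.1]
finger_force: 0.5
```

```bash
python3 -m jog '[255,-0.8,0,0,0,0,0, 255,-1.6,0,0,0,0,0]' 25 | grep -E "tool_pos|force:"

```

```text
tool_pos: [0.5206, 0.1368, 0.041]
force: [-5.9, -1.3, 4.2]
finger_force: 2.9
```

```bash
python3 -m jog '[255,-0.8,0,0,0,0,0, 255,-1.6,0,0,0,0,0]' 25 | grep -E "tool_pos|force:"

```

```text
tool_pos: [0.521, 0.1368, 0.0408]
force: [-10.8, -0.6, 8.5]
finger_force: 5.4
```

```bash
python3 -m jog '[255,-0.4,0,0,0,0,0, 255,-0.8,0,0,0,0,0]' 25 | grep -E "tool_pos|force:"

```

```text
tool_pos: [0.5213, 0.1368, 0.0407]
force: [-12.5, -0.4, 10.7]
finger_force: 6.3
```

```bash
python3 -m jog '[255,-0.3,0,-0.4,0,0,0, 255,-0.5,0,-0.8,0,0,0]' 25 | grep -E "tool_pos|force:"

```

```text
tool_pos: [0.5215, 0.1368, 0.0411]
force: [-9.4, -0.0, 1.1]
finger_force: 4.6
```

```bash
python3 -m jog '[255,-0.5,0,-0.1,0,0,0, 255,-1.0,0,-0.2,0,0,0, 255,-1.4,0,-0.3,0,0,0]' 25 | grep -E "tool_pos|force:"

```

```text
tool_pos: [0.5219, 0.1368, 0.041]
force: [-13.9, -0.4, 5.1]
finger_force: 7.1
```

```bash
python3 -m jog '[255,-0.4,0,-0.1,0,0,0, 255,-0.8,0,-0.3,0,0,0, 255,-0.8,0,-0.3,0,0,0]' 25 | grep -E "tool_pos|force:"

```

```text
tool_pos: [0.5222, 0.1369, 0.0411]
force: [-14.8, -0.5, 4.7]
finger_force: 7.4
```

```bash
python3 -m jog '[255,-0.5,0,-0.2,0,0,0, 255,-0.5,0,-0.2,0,0,0, 255,-0.5,0,-0.2,0,0,0]' 25 | grep -E "tool_pos|force:"

```

```text
tool_pos: [0.5223, 0.1369, 0.0412]
force: [-15.2, -0.3, 5.5]
finger_force: 7.9
```

```bash
python3 -m jog '[255,0,0,0,0,0,0, 255,0,0,0,0,0,0, 255,0,0,0,0,0,0]' 25 | grep -E "tool_pos|force:"

```

```text
tool_pos: [0.5223, 0.1369, 0.0411]
force: [-15.2, -0.1, 5.2]
finger_force: 7.9
```

```bash
python3 -m jog '[255,-0.5,0,-0.3,0,0,0, 255,-0.9,0,-0.5,0,0,0, 255,-0.9,0,-0.5,0,0,0]' 25 | grep -E "tool_pos|force:"

```

```text
tool_pos: [0.5226, 0.1369, 0.0413]
force: [-17.2, 0.4, 4.4]
finger_force: 8.5
```

```bash
python3 -m jog '[255,-0.3,0,-0.1,0,0,0, 255,-0.3,0,-0.1,0,0,0, 255,-0.3,0,-0.1,0,0,0, 255,-0.3,0,-0.1,0,0,0]' 25 | grep -E "tool_pos|force:"

```

```text
tool_pos: [0.5227, 0.1369, 0.0414]
force: [-19.1, -0.8, 3.9]
finger_force: 8.9
```

```bash
python3 -m jog '[255,0,0,0,0,0,0, 255,0,0,0,0,0,0, 255,0,0,0,0,0,0, 255,0,0,0,0,0,0]' 25 | grep -E "tool_pos|force:"

```

```text
tool_pos: [0.5227, 0.1369, 0.0414]
force: [-18.0, -0.9, 4.0]
finger_force: 8.9
```

```bash
python3 -m jog '[255,0.3,0,0.1,0,0,0, 255,0.6,0,0.2,0,0,0, 255,0.9,0,0.3,0,0,0, 255,1.2,0,0.4,0,0,0, 255,1.5,0,0.5,0,0,0, 255,1.8,0,0.6,0,0,0, 255,2.1,0,0.7,0,0,0, 255,2.4,0,0.8,0,0,0]' 25 | grep -E "tool_pos|force:"

```

```text
tool_pos: [0.5219, 0.1368, 0.0411]
force: [-11.9, -0.7, 3.1]
finger_force: 5.9
```

```bash
python3 -m jog '[255,0.25,0,0.05,0,0,0, 255,0.5,0,0.1,0,0,0, 255,0.75,0,0.2,0,0,0, 255,1.0,0,0.3,0,0,0, 255,1.2,0,0.3,0,0,0, 255,1.4,0,0.3,0,0,0, 255,1.6,0,0.3,0,0,0, 255,1.8,0,0.3,0,0,0]' 25 | grep -E "tool_pos|force:"

```

```text
tool_pos: [0.5212, 0.1368, 0.0411]
force: [-7.6, -0.3, -0.8]
finger_force: 3.6
```

```bash
python3 -m jog '[255,0.2,0,0.05,0,0,0, 255,0.4,0,0.1,0,0,0, 255,0.6,0,0.2,0,0,0, 255,0.8,0,0.3,0,0,0, 255,1.0,0,0.4,0,0,0, 255,1.2,0,0.5,0,0,0, 255,1.4,0,0.5,0,0,0, 255,1.6,0,0.5,0,0,0]' 25 | grep -E "tool_pos|force:"

```

```text
tool_pos: [0.5209, 0.1367, 0.0411]
force: [-4.2, -0.0, -2.0]
finger_force: 2.4
```

```bash
python3 -m jog '[255,0.15,0,0,0,0,0, 255,0.3,0,0,0,0,0, 255,0.45,0,0,0,0,0, 255,0.6,0,0,0,0,0, 255,0.75,0,0,0,0,0, 255,0.9,0,0,0,0,0, 255,1.05,0,0,0,0,0, 255,1.2,0,0,0,0,0]' 25 | grep -E "tool_pos|force:"

```

```text
tool_pos: [0.5207, 0.1367, 0.0416]
force: [-5.2, 0.4, -2.2]
finger_force: 2.3
```

```bash
python3 -m jog '[255,0.15,0,0,0,0,0, 255,0.3,0,0,0,0,0, 255,0.45,0,0,0,0,0, 255,0.6,0,0,0,0,0, 255,0.75,0,0,0,0,0, 255,0.9,0,0,0,0,0, 255,1.05,0,0,0,0,0, 255,1.2,0,0,0,0,0]' 25 | grep -E "tool_pos|force:"

```

```text
tool_pos: [0.5203, 0.1366, 0.042]
force: [-0.9, -0.8, -0.7]
finger_force: 0.6
```

```bash
python3 -m jog '[255,0.15,0,0,0,0,0, 255,0.3,0,0,0,0,0, 255,0.45,0,0,0,0,0, 255,0.6,0,0,0,0,0, 255,0.8,0,0,0,0,0, 255,1.0,0,0,0,0,0, 255,1.3,0,0,0,0,0, 255,1.7,0,0,0,0,0]' 25 | grep -E "tool_pos|force:"
python3 -m jog '[255,3,0,0,0,0,0, 255,8,0,0,0,0,0, 255,20,0,0,0,0,0, 255,40,0,0,0,0,0, 255,55,0,-20,0,0,0, 255,60,0,-55,0,0,0, 255,60,0,-95,0,0,0, 255,60,0,-120,0,0,0]' 25 | grep -E "tool_pos|force:"
python3 -m jog '[255,0,0,0,0,0,0, 255,0,0,0,0,0,0]'|grep force:
python3 - <<'E'
from h import *
a=eyes.read_camera("scene");b=eyes.read_camera("side")
f=lambda i,x,y,w,h:cv2.resize(i[y:y+h,x:x+w],(400,400),interpolation=cv2.INTER_CUBIC)
cv2.imwrite("pics/end.png",np.hstack([f(a,265,160,60,60),f(b,185,140,60,60)]))
E
```

```text
tool_pos: [0.518, 0.1365, 0.0417]
force: [0.3, -0.3, -0.4]
finger_force: 0.0
tool_pos: [0.4581, 0.1311, 0.1646]
force: [1.4, 1.3, 0.6]
finger_force: 0.0
force: [-1.1, 0.1, -0.0]
finger_force: 0.0
```

View pics/end.png

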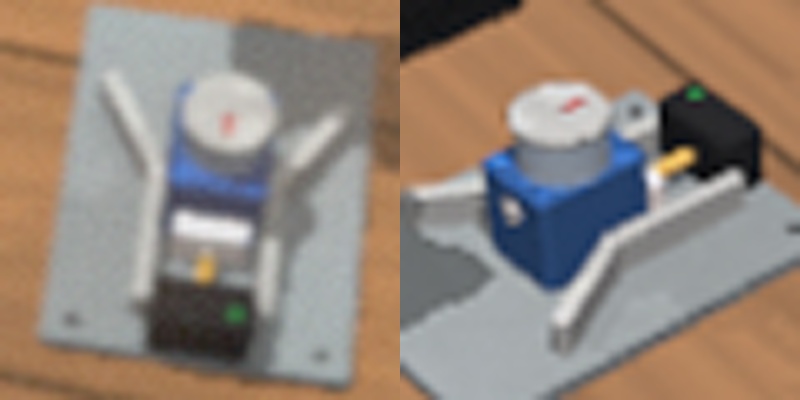

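The final picture shows the grinder upright between the rails, its contact face against the white pad and the robot clear of everything.

```bash
python3 -c "
from rig import sign_off; print(sign_off())"
```

```text
the job is handed in; nothing more can be done
None
```

The blue grinder stands upright on its charger against the pad, seated with about 18 N at the wrist (an estimated 12–17 N on the pad after rubbing) for over half a second, then eased off slowly and the job handed in; the last pictures show it touching the pad, though contact was judged only from those and the force readings.

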